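# Jog-lever function test of a wired control station

## Robot

A 6-joint arm with a two-finger parallel gripper is mounted at the origin on the work surface. World frame = base frame: x ahead of the robot, y to its left, z up, the work surface at z = 0. Lengths are in mm, angles in rad, forces in N, time in s.
With the tool pointing down it reaches from about 375 to 900 mm from the base axis. Payload 3.1 kg.
Tool frame: the origin (TCP) lies midway between the tips of the shut fingers; the grasp point (between the pads) lies 19 mm behind it (robot.grip_depth is the z of the grasp point in the tool frame, in mm); z points along the fingers, x is the direction in which the jaws open and shut, and the axes are right-handed (so a half turn about z gives the same grasp; the last joint's range is limited). The gripper opens to 85 mm and grips with 20 to 120 N. Pads are 22 mm wide; open, the fingers measure 114 mm over their backs; the gripper's body (76 mm by 85 mm) begins 54 mm behind the grasp point. The pads swing forward as they close: fully open they stand 13 mm farther back than shut.
Start: joints at [0.989, 0.527, 1.433, -0, 1.181, -0.178], TCP at [245.53, 574.727, 231.31] pointing down, gripper open.
Joint ranges: [-3.08, 3.08], [-0.75, 2.2], [0.22, 2.44], [-1.43, 4.57], [0, 2.65], [-2.85, 2.85]. Speed limits (rad/s): [2.79, 2.79, 3.14, 3.14, 3.14, 3.14].

## Interface

Orientations are given as a rotation vector (axis times angle).
In Python, from rig import robot gives the robot as it stands.
- The arm moves only by the shell command python3 -m jog 'ROWS' [FORCE]. ROWS is text: rows parted by semicolons, each of 7 numbers parted by spaces: the finger opening in mm, from 0 to 85.4, then the shift along the tool's x, y, z in units of 25 mm (1.0 is 25 mm), then the turn, a rotation vector about the tool's x, y, z in units of 5 degrees (1.0 is 5 degrees). In form: jaw x y z wx wy wz; .... A call has 1 to 10 rows; each row shifts and turns the pose as measured when the row begins, along the tool's axes as they then stand; what a row does not reach is not made up. A row lasts 1/12 s, in which the tool goes at most 41.7 mm and 7.16 degrees, less where a joint would pass 70% of its speed; a pose out of reach is approached as far as the arm can. A call is refused whole if a number of a shift passes 1 or a number of a turn 1, either way. A call with a gripper value outside its range is refused whole. The fingers move at their own pace and stop on an object; FORCE is the grip in N (left out, the last holds). Time passes only in rows, so rows that do not move let the fingers close. It gives the time, the measured TCP pose, the force and the opening at its end, in the units of the state.
- robot.sense(): the state, without advancing time (a new reading comes with each control period).
- robot.snapshot(name): name is "scene" or "top"; returns the picture (384x512x3 uint8, blue, green, red); there is no depth.
- robot.calibration(name): a dict with "K" (3x3 intrinsics, pixels), "position" and "orientation" of the camera in the world. Camera axes: x right, y up, looking along -z (the intrinsics and any distortion apply to the point x, -y, -z); pixel columns grow to the right and rows downward; lengths in mm; the calibration is good to about 2 mm. A picture is of the moment at which its call begins. calibration takes no time and is no camera call.
- robot.finish_job(): hands the job in, once; it reports no verdict.
Trained networks look in the newest picture that a camera, given by its name, has taken for a name from the list of things; names that differ only in an ending like _2 or _b are one class to them, and where a whole thing is asked for, a point or a joint stands for the part that bears it (a point fixed in the world has none). Each returns a list of dicts, best first, with "conf" (0 to 1); they miss things now and then, are a little off and sometimes report something else, mostly with a low value. They report only what shows in the picture. A call takes as long as a camera call. They do not tell look-alikes from the thing itself.
- robot.recognise(camera, thing): "xyz" ([x, y, z] in mm, in the coordinates of the camera as it stood for that picture, good to about 4 mm: the middle of the surface that is visible of it).
- robot.masks_of(camera, thing): "pixels" (384x512 bool, what is visible of it).
The state is a dict: "t": time; "joint_pos": joint angles; "qd": joint speeds; "joint_torque": joint torques, N m; "eef_pos": TCP position; "orientation": TCP orientation; "contact_force": force on the tool from outside, world axes, zero at the start; "ft_torque": the same for the moment, N m; "grip_width": finger opening in mm.
Only numpy, scipy, OpenCV 4.12 (cv2) and the standard library are available. Lean on these libraries where they do the work, as an engineer would, in place of code of your own. Each camera call takes 0.05 s, during which the arm holds its last target. There are 200 camera calls.

## Task

Two small control stations stand on the panel builder's bench for testing. On the one with the tall ball-topped jog lever, tilt that lever over towards the white dome lamp on the same box, right to its stop or close to it, hold it there for about a second, then let it spring back to upright by itself and move clear. Do not tilt it away from the lamp, and leave the short paddle toggle on the other station alone.

Things in the scene. Friction and masses are not known exactly. Their poses are not given: they have to be found in the camera images.
- jog_box: The station to test: grey metal box fixed to the bench, turned any way round, 80 (its x) by 190 (its y) by 62 mm high. Origin: centre of its underside, on the bench. In a row on its lid: white dome lamp (38 mm across, 33 high) at y = +66 mm, jog lever at y = 0, flat black button (38 mm across, 8 high) at y = -66 mm. An empty cable gland sticks out 16 mm from the -y end.
- jog_lever (a joint): Tilt of the jog lever, rad: 0 upright, positive towards the dome lamp (the box's +y), negative towards the flat button; stops at +0.52 and -0.52. It turns about the box's x axis; pivot 66 mm above the bench, over the box's origin. A 0.6 N m/rad spring (about 4 N at the knob when fully over) returns it to 0 without swinging past.
- jog_knob (a point): Centre of the black ball knob, 32 mm across, on top of the jog lever (a 10 mm steel rod); 78 mm from the pivot, so 144 mm above the bench when upright.
- toggle (a joint): Tilt in rad of the short black paddle toggle (paddle 24 mm by 9 mm, its top 46 mm above its pivot and 112 mm above the bench) in the middle of the other station, whose box, lamp and button are the same. Spring-centred at 0, stops at +0.52 and -0.52. To be left alone.
Things that resemble listed ones, but are neither listed nor needed, are in the scene too. Leave any green look-alike of the part that bears toggle alone.

How it is judged (in metres and radians):
On the way, in this order (a step that is already met when the one before it is completed fails the run):
1. the jog lever is tilted well over towards the dome lamp (more than 0.35 rad) and held there for 0.6 s (value of joint jog_lever above 0.35 rad), for 0.6 s.
2. the jog lever is back upright within 0.15 rad (value of joint jog_lever between -0.15 and 0.15 rad), for 0.2 s.
At the end, for the whole second after the job is handed in: The jog lever stands upright again (within 0.15 rad) and still, and the short toggle on the other station is upright too (within 0.15 rad) (all of step 2 and velocity of joint jog_lever between -0.2 and 0.2 rad/s and value of joint toggle between -0.15 and 0.15 rad); the robot touches nothing.
It fails at once if the jog lever is tilted away from the lamp by more than 0.2 rad (value of joint jog_lever below -0.2 rad).
It fails at once if the short toggle is tilted by more than 0.2 rad either way (value of joint toggle above 0.2 rad or value of joint toggle below -0.2 rad).
It also fails if it takes over 29 s, if anything falls off the work surface, if the arm or the gripper's body presses on something with over 40 N, if the wrist force passes 120 N, or if a joint passes its speed limit or range.

## Working session

There is one attempt and no reset: what is moved stays moved. The work goes in short steps, Python scripts to look and compute and a shell command to move; the robot and the scene stay as the last step left them, time stands still between calls to the robot, and variables do not carry over. Pictures are saved under pics/ and viewed, about 8 in all and at most 12, crops included, and the job is handed in when it is done.

```bash
mkdir -p pics; cat > h.py <<'E'
import numpy as np, cv2
from scipy.spatial.transform import Rotation as R
from rig import robot
def Rm(o):
    o=np.array(o,float)
    return o if o.shape==(3,3) else (R.from_rotvec(o).as_matrix() if o.size==3 else R.from_quat(o).as_matrix())
def cam(n):
    c=robot.calibration(n); return np.array(c["K"]),np.array(c["position"],float),Rm(c["orientation"])
def w(n,p):
    K,t,M=cam(n); return M@np.array(p)+t
def proj(n,P):
    K,t,M=cam(n); q=M.T@(np.array(P,float)-t); q=K@(q*[1,-1,-1]); return q[:2]/q[2]
def ray(n,u,v,z):
    K,t,M=cam(n); d=M@(np.linalg.inv(K)@[u,v,1]*np.array([1,-1,-1])); return t+d*(z-t[2])/d[2]
E
python3 - <<'E'
from h import *
for n in("scene","top"):
    print(n,robot.calibration(n))
    cv2.imwrite(f"pics/{n}0.png",robot.snapshot(n))
    for th in("jog_box","jog_lever","jog_knob","toggle"):
        for d in robot.recognise(n,th): P=w(n,d["xyz"]); print(th,round(d["conf"],2),P.round(),proj(n,P).round())
print(robot.sense())
E
```

```text
scene {'K': array([[363.81330066,   0.        , 254.88430741],
       [  0.        , 363.81330066, 185.26547097],
       [  0.        ,   0.        ,   1.        ]]), 'position': array([ 891.33352299, -228.71733391,  856.36234517]), 'orientation': array([0.48587076, 0.32409772, 1.16381058])}
jog_box 0.6 [548. 241.  58.] [374. 185.]
jog_lever 0.57 [535. 254. 147.] [386. 160.]
jog_knob 0.65 [534. 253. 150.] [386. 158.]
toggle 0.49 [ 394. -394.  103.] [109. 207.]
toggle 0.48 [ 585. -171.  107.] [226. 245.]
top {'K': array([[389.29748513,   0.        , 258.12301282],
       [  0.        , 389.29748513, 191.51125142],
       [  0.        ,   0.        ,   1.        ]]), 'position': array([ 399.87187363,  -48.84904702, 1054.63164418]), 'orientation': array([ 0.0909374 , -0.08021595, -1.55949148])}
jog_box 0.82 [528. 249.  64.] [145. 183.]
jog_box 0.35 [528. 253. 152.] [132. 178.]
jog_lever 0.61 [532. 250. 149.] [134. 176.]
jog_knob 0.56 [534. 251. 151.] [134. 175.]
toggle 0.56 [ 574. -174.  112.] [312. 163.]
{'t': 0.5, 'joint_pos': array([ 9.88487454e-01,  5.27522801e-01,  1.43276486e+00,  4.50378884e-05,
        1.18138848e+00, -1.78488061e-01]), 'qd': array([ 5.38604928e-05, -7.04689088e-04, -1.57392257e-04,  2.34497644e-03,
        2.07297793e-04, -4.27984494e-04]), 'joint_torque': array([-1.46781411e-03, -4.41909206e+01, -1.78222203e+01, -2.66187008e-04,
        1.94771179e-03,  7.59957089e-06]), 'eef_pos': array([245.50894521, 574.70328327, 231.27568225]), 'orientation': array([-2.62181447e+00, -1.73079731e+00,  1.46315624e-04]), 'contact_force': array([-0.89548653, -0.83148834,  0.52063079]), 'ft_torque': array([ 0.03960652, -0.02199988,  0.01268792]), 'grip_width': 85.09707912317873}
```

View pics/scene0.png

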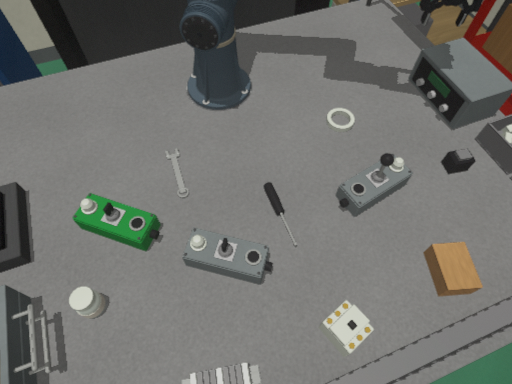

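View pics/top0.png

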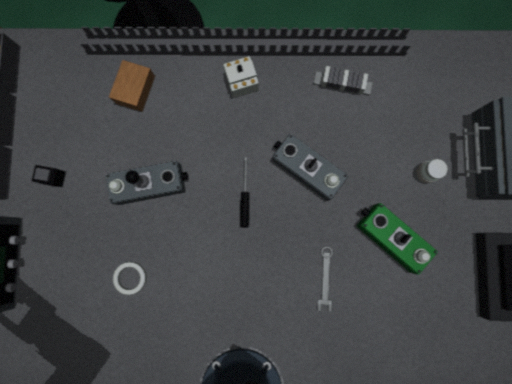

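Top view: the tall-lever candidate is the grey station at (143,181), with its ball at (132,177), lamp at (116,186) and button at (167,177). The others are a grey station with a paddle at (312,165) and a green look-alike at (400,238). Only the first has a ball-topped lever. I'll confirm this in a crop.

```bash
python3 - <<'E'
from h import *
a=cv2.imread("pics/top0.png")[140:225,85:205]; b=cv2.imread("pics/scene0.png")[140:225,325:445]
cv2.imwrite("pics/crop.png",np.vstack([cv2.resize(i,None,fx=3.5,fy=3.5,interpolation=2)for i in(a,b)]))
l=ray("top",116,186,85);bt=ray("top",167,177,70);print("lamp",l,"button",bt,np.linalg.norm((l-bt)[:2]))
print("knob top",ray("top",132,177,146),"knob scene",ray("scene",386,159,146))
print("lamp scene",ray("scene",397,164,82),"button scene",ray("scene",358,188,70))
m=robot.masks_of("top","jog_box")[0]["pixels"]; m2=np.argwhere(m)[:,::-1].astype(np.float32); print(cv2.minAreaRect(m2))
E
```

```text
lamp [516.69359925 315.94241124  85.        ] button [542.89326619 191.94815549  70.        ] 126.73199283267715
knob top [531.10645432 256.17269235 146.        ] knob scene [533.19630389 255.48815882 146.        ]
lamp scene [525.08748785 317.10494375  82.        ] button scene [546.55529688 192.25209967  70.        ]
((147.51699829101562, 182.59056091308594), (33.786231994628906, 80.7798080444336), 79.3803482055664)
```

View pics/crop.png

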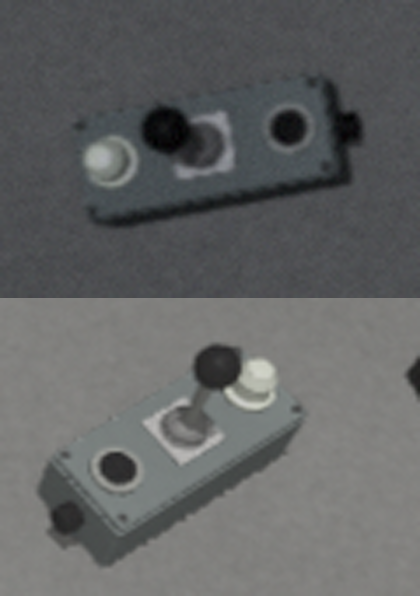

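The crop confirms it: ball-topped lever, white lamp on its far (+y) side, button and gland on the other. Next I'll compute the approach in tool axes.

```bash
cat >> h.py <<'E'
C=np.array([533,254.]);u=np.array([-.185,.983]);
def plan(s,z,off=0):
    st=robot.sense();M=Rm(st["orientation"]);p=np.array(st["eef_pos"])
    T=np.array([*(C+u*s),z]); print("tcp",p.round(1),"along u",((p[:2]-C)@u).round(1),"lat",((p[:2]-C)@[u[1],-u[0]]).round(1))
    print("x axis",M[:,0].round(3),"y axis",M[:,1].round(3),"z",M[:,2].round(3))
    for nm,a in(("x",M[:,0]),("y",M[:,1])):
        print(nm,"turn about z (5deg) to ||u:",[(np.degrees(np.arctan2(a[0]*v[1]-a[1]*v[0],a[:2]@v))*-1/5).round(2) for v in(u,-u)])
    print("tool shift units",(M.T@(T-p)/25).round(2),"F",st["contact_force"].round(2),"t",st["t"],"q6",st["joint_pos"].round(2),st["grip_width"].round(1))
E
python3 -c "
from h import *
plan(-60,231)"
```

```text
tcp [245.5 574.7 231.3] along u 368.4 lat -223.3
x axis [ 0.393  0.92  -0.   ] y axis [ 0.92  -0.393 -0.   ] z [-0. -0. -1.]
x turn about z (5deg) to ||u: [np.float64(-6.76), np.float64(29.24)]
y turn about z (5deg) to ||u: [np.float64(-24.76), np.float64(11.24)]Traceback (most recent call last):
  File "<string>", line 3, in <module>
    plan(-60,231)
    ~~~~^^^^^^^^^
  File "h.py", line 22, in plan
    print("tool shift units",(M.T@(T-p)/25).round(2),"F",st["contact_force"].round(2),"t",st["t"],"q6",st["joint_pos"].round(2),st["grip_width"].round(1))
                                                                                                                                ^^^^^^^^^^^^^^^^^^^^^^
AttributeError: 'float' object has no attribute 'round'
```

```bash
sed -i 's/st\["grip_width"\].round(1)/st["grip_width"]/' h.py
python3 -m jog '0 -0.55 1 0 0 0 0;0 -0.55 1 0 0 0 0;0 -0.55 1 0 0 0 0;0 -0.55 1 0 0 0 0;0 -0.55 1 0 0 0 0;0 -0.55 1 0 0 0 0;0 -0.55 1 0 0 0 0;0 -0.55 1 0 0 0 0;0 -0.55 1 0 0 0 0;0 -0.55 1 0 0 0 0' 20
python3 -c "
from h import *
plan(-60,231)"
```

```text
t: 1.38
eef_pos: [425.6, 347.4, 231.8]
orientation: [-2.608, -1.745, -0.009]
contact_force: [0.1, 0.5, 0.9]
grip_width: -0.1
tcp [425.6 347.4 231.8] along u 111.7 lat -88.3
x axis [0.382 0.924 0.007] y axis [ 0.924 -0.382  0.   ] z [ 0.003  0.006 -1.   ]
x turn about z (5deg) to ||u: [np.float64(-6.62), np.float64(29.38)]
y turn about z (5deg) to ||u: [np.float64(-24.62), np.float64(11.38)]
tool shift units [-3.82  6.71  0.01] F [0.07 0.53 0.86] t 1.3833 q6 [ 0.48  0.42  1.63  0.    1.09 -0.7 ] -0.06393799434221707
```

```bash

python3 -m jog '0 -0.55 1 0 0 0 0;0 -0.55 1 0 0 0 0;0 -0.55 1 0 0 0 0;0 -0.55 1 0 0 0 0;0 -0.55 1 0 0 0 0;0 -0.55 1 0 0 0 0;0 -0.4 0.6 0 0 0 0;0 0 0 0 0 0 0'
python3 -m jog '0 0 0 0 0 0 -1;0 0 0 0 0 0 -1;0 0 0 0 0 0 -1;0 0 0 0 0 0 -1;0 0 0 0 0 0 -1;0 0 0 0 0 0 -1;0 0 0 0 0 0 -1;0 0 0 0 0 0 0'
python3 -c "
from h import *
plan(-60,122)"
```

```text
t: 2.05
eef_pos: [552.8, 186.1, 233.0]
orientation: [2.616, 1.739, 0.018]
contact_force: [0.4, 0.7, -0.0]
grip_width: 0.2
t: 2.72
eef_pos: [550.4, 188.3, 233.2]
orientation: [1.939, 2.472, 0.017]
contact_force: [0.3, -0.0, -0.3]
grip_width: -0.2
tcp [550.4 188.3 233.2] along u -67.8 lat 4.9
x axis [-0.238  0.971  0.006] y axis [0.971 0.238 0.009] z [ 0.007  0.008 -1.   ]
x turn about z (5deg) to ||u: [np.float64(0.62), np.float64(-35.38)]
y turn about z (5deg) to ||u: [np.float64(-17.38), np.float64(18.62)]
tool shift units [ 0.29 -0.22  4.45] F [ 0.28 -0.02 -0.34] t 2.7167 q6 [ 0.13  0.46  1.55  0.01  1.12 -1.68] -0.17945049435585697
```

```bash

python3 -m jog '0 0.1 -0.1 1 0 0 0.6;0 0 -0.1 1 0 0 0;0 0.1 0 1 0 0 0;0 0 0 1 0 0 0;0 0 0 0.45 0 0 0;0 0 0 0 0 0 0'
python3 -c "
from h import *
plan(-60,122)
a=robot.snapshot('top')[130:230,75:215];b=robot.snapshot('scene')[110:210,315:455]
cv2.imwrite('pics/c2.png',np.vstack([cv2.resize(i,None,fx=3,fy=3,interpolation=2)for i in(a,b)]))"
```

```text
t: 3.22
eef_pos: [546.1, 197.5, 121.5]
orientation: [2.017, 2.402, 0.029]
contact_force: [-0.2, -0.1, 0.3]
grip_width: 0.1
tcp [546.1 197.5 121.5] along u -57.9 lat 2.4
x axis [-0.173  0.985  0.008] y axis [0.985 0.173 0.017] z [ 0.016  0.011 -1.   ]
x turn about z (5deg) to ||u: [np.float64(-0.14), np.float64(35.86)]
y turn about z (5deg) to ||u: [np.float64(-18.14), np.float64(17.86)]
tool shift units [-0.09 -0.1  -0.02] F [-0.19 -0.06  0.33] t 3.2167 q6 [ 0.15  0.61  1.66  0.01  0.86 -1.6 ] 0.05126501933142586
```

View pics/c2.png

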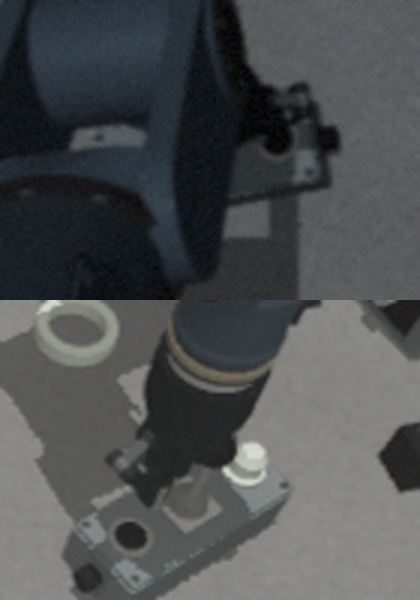

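Crop: the fingers are between button and lever, and the lever is still upright. Next I push slowly towards the lamp.

```bash

python3 -m jog '0 0.4 -0.1 0 0 0 0;0 0.4 0 0 0 0 0;0 0.4 0 0 0 0 0;0 0.3 0 0 0 0 0;0 0.2 0 0 0 0 0;0 0 0 0 0 0 0'
python3 -m jog '0 0.25 0 0 0 0 0;0 0.25 0 0 0 0 0;0 0 0 0 0 0 0'
python3 -c "
from h import *
plan(4,122)"
```

```text
t: 3.82
eef_pos: [539.1, 244.6, 129.5]
orientation: [2.011, 2.396, 0.044]
contact_force: [-0.0, -2.5, -1.3]
grip_width: 0.1
t: 4.07
eef_pos: [536.6, 257.3, 129.6]
orientation: [2.008, 2.396, 0.041]
contact_force: [1.3, -2.3, -0.3]
grip_width: -0.1
tcp [536.6 257.3 129.6] along u 2.5 lat 4.2
x axis [-0.175  0.985  0.005] y axis [0.984 0.175 0.03 ] z [ 0.029  0.01  -1.   ]
x turn about z (5deg) to ||u: [np.float64(-0.12), np.float64(35.88)]
y turn about z (5deg) to ||u: [np.float64(-18.12), np.float64(17.88)]
tool shift units [ 0.06 -0.18  0.3 ] F [ 1.3  -2.29 -0.26] t 4.0667 q6 [ 0.26  0.61  1.62  0.    0.88 -1.49] -0.14731749292978133
```

```bash

python3 -m jog '0 0.15 -0.1 0.2 0 0 0;0 0.1 0 0.1 0 0 0;0 0 0 0 0 0 0'
python3 -c "
from h import *
plan(4,122)
a=robot.snapshot('scene')[110:210,315:455]
cv2.imwrite('pics/c3.png',cv2.resize(a,None,fx=5,fy=5,interpolation=2))
for d in robot.recognise('scene','jog_knob')+robot.recognise('scene','jog_lever'):
    P=w('scene',d['xyz']);print(d['conf'],P.round(),((P[:2]-C)@u).round(1))"
```

```text
t: 4.32
eef_pos: [534.8, 263.2, 122.7]
orientation: [2.006, 2.393, 0.045]
contact_force: [1.3, -2.3, 2.5]
grip_width: 0.4
tcp [534.8 263.2 122.7] along u 8.7 lat 3.5
x axis [-0.174  0.985  0.004] y axis [0.984 0.174 0.034] z [ 0.032  0.01  -0.999]
x turn about z (5deg) to ||u: [np.float64(-0.12), np.float64(35.88)]
y turn about z (5deg) to ||u: [np.float64(-18.12), np.float64(17.88)]
tool shift units [-0.19 -0.14  0.02] F [ 1.33 -2.28  2.47] t 4.3167 q6 [ 0.27  0.62  1.63  0.    0.86 -1.48] 0.37286137568114464
```

View pics/c3.png

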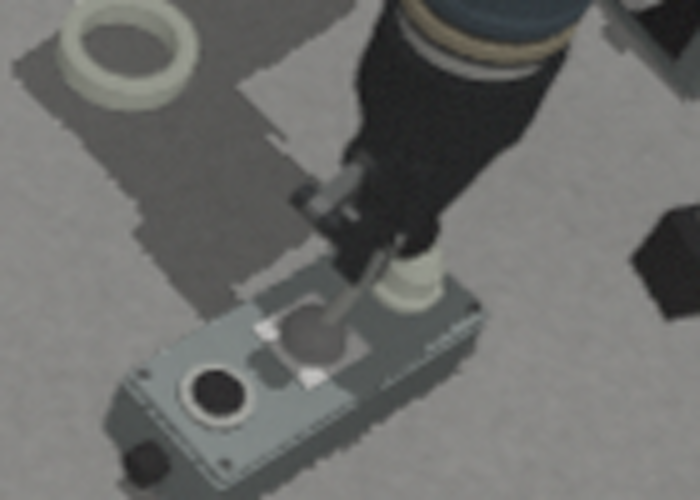

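The crop shows the lever clearly tilted towards the lamp, with its rod running from (315,320) to (400,240). I'll compare that with the projected tilts.

```bash
python3 -c "
from h import *
for a in(0,.3,.35,.4,.45,.52):
    print(a,*[((proj('scene',[*(C+u*L*np.sin(a)),66+L*np.cos(a)])-[315,110])*5).round() for L in(20,60,78)])
print(robot.sense()['contact_force'])"
python3 -m jog '0 0 0 0 0 0 0;0 0 0 0 0 0 0;0 0 0 0 0 0 0'
```

```text
0 [315. 315.] [339. 269.] [351. 248.]
0.3 [324. 310.] [365. 257.] [384. 232.]
0.35 [325. 310.] [368. 256.] [389. 230.]
0.4 [326. 310.] [372. 254.] [393. 229.]
0.45 [327. 309.] [375. 253.] [397. 227.]
0.52 [329. 309.] [379. 253.] [403. 226.]
[ 1.04399162 -3.29704598  0.71518258]
t: 4.72
eef_pos: [535.0, 262.1, 123.0]
orientation: [2.008, 2.392, 0.044]
contact_force: [1.8, -3.0, 1.4]
grip_width: -0.0
```

```bash
python3 -m jog '0 0.12 0 0 0 0 0;0 0 0 0 0 0 0;0 0 0 0 0 0 0;0 0 0 0 0 0 0;0 0 0 0 0 0 0;0 0 0 0 0 0 0'
python3 -m jog '0 0 0 0 0 0 0;0 0 0 0 0 0 0;0 0 0 0 0 0 0;0 0 0 0 0 0 0;0 0 0 0 0 0 0;0 0 0 0 0 0 0;0 0 0 0 0 0 0'
python3 -c "
from h import *
plan(4,122)"
```

```text
t: 5.22
eef_pos: [534.4, 264.5, 122.6]
orientation: [2.008, 2.392, 0.042]
contact_force: [0.3, -4.0, 1.2]
grip_width: 0.2
t: 5.8
eef_pos: [534.5, 264.4, 122.5]
orientation: [2.008, 2.392, 0.042]
contact_force: [1.0, -3.2, 0.3]
grip_width: -0.1
tcp [534.5 264.4 122.5] along u 10.0 lat 3.4
x axis [-0.173  0.985  0.003] y axis [0.984 0.173 0.033] z [ 0.032  0.008 -0.999]
x turn about z (5deg) to ||u: [np.float64(-0.14), np.float64(35.86)]
y turn about z (5deg) to ||u: [np.float64(-18.14), np.float64(17.86)]
tool shift units [-0.24 -0.13  0.02] F [ 0.99 -3.17  0.31] t 5.8 q6 [ 0.27  0.62  1.63 -0.    0.86 -1.47] -0.09661564939299871
```

```bash
python3 -m jog '0 0.12 0 0 0 0 0;0 0 0 0 0 0 0;0 0 0 0 0 0 0'
python3 -m jog '0 0.1 0 0 0 0 0;0 0 0 0 0 0 0;0 0 0 0 0 0 0'
```

```text
t: 6.05
eef_pos: [533.8, 267.0, 122.0]
orientation: [2.007, 2.391, 0.04]
contact_force: [0.1, -4.0, 0.9]
grip_width: -0.2
t: 6.3
eef_pos: [533.5, 268.5, 121.6]
orientation: [2.005, 2.391, 0.036]
contact_force: [1.3, -3.0, 0.2]
grip_width: -0.2
```

```bash
python3 -c "
from h import *
a=robot.snapshot('scene')[130:190,360:430]
cv2.imwrite('pics/c4.png',cv2.resize(a,None,fx=10,fy=10,interpolation=2))
F=[]
for i in range(8): robot.snapshot('top');F.append(robot.sense()['contact_force'])
F=np.array(F);print(F.mean(0),F.std(0), F.mean(0)[:2]@u)"
```

```text
[ 0.69127875 -4.27350892  0.17453253] [0.49498814 0.29118034 0.37494404] -4.328745840385109
```

View pics/c4.png

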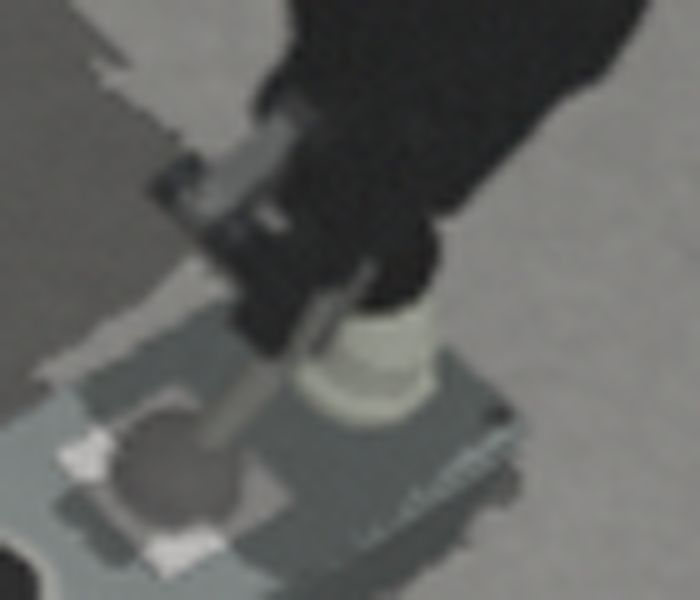

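The force along the push is 4.3 N, which matches fully over (about 0.5 rad). The knob is beside the lamp in the picture, and it has been held for over 1 s. Releasing.

```bash
python3 -m jog '0 0 0 0 0 0 0;0 0 0 0 0 0 0;0 0 0 0 0 0 0;0 0 0 0 0 0 0'
python3 -m jog '0 -0.4 0 0 0 0 0;0 -0.4 0 0 0 0 0;0 -0.4 0 0 0 0 0;0 -0.4 0 0 0 0 0;0 -0.4 0 0 0 0 0;0 -0.4 0 0 0 0 0;0 -0.3 0 0 0 0 0;0 -0.3 0 0 0 0 0;0 0 0 0 0 0 0'
python3 -c "
from h import *
plan(-60,122)"
```

```text
t: 7.08
eef_pos: [533.5, 268.6, 121.6]
orientation: [2.006, 2.391, 0.037]
contact_force: [2.2, -4.0, -0.5]
grip_width: -0.2
t: 7.83
eef_pos: [547.3, 189.8, 121.6]
orientation: [2.013, 2.391, 0.045]
contact_force: [0.2, 1.3, 0.1]
grip_width: -0.0
tcp [547.3 189.8 121.6] along u -65.8 lat 2.1
x axis [-0.17   0.985  0.007] y axis [0.985 0.17  0.032] z [ 0.031  0.012 -0.999]
x turn about z (5deg) to ||u: [np.float64(-0.17), np.float64(35.83)]
y turn about z (5deg) to ||u: [np.float64(-18.17), np.float64(17.83)]
tool shift units [ 0.23 -0.09 -0.02] F [0.19 1.29 0.12] t 7.8333 q6 [ 0.14  0.6   1.67  0.01  0.84 -1.61] -0.02023451036553617
```

```bash
python3 -m jog '0 0 0 -1 0 0 0;0 0 0 -1 0 0 0;0 0 0 -1 0 0 0;0 0 0 -1 0 0 0;0 -1 0 -0.5 0 0 0;0 -1 0 0 0 0 0;0 -1 0 0 0 0 0;0 -1 0 0 0 0 0;0 -0.5 0 0 0 0 0;0 0 0 0 0 0 0'
python3 -m jog '0 0 0 0 0 0 0;0 0 0 0 0 0 0;0 0 0 0 0 0 0'
python3 -c "
from h import *
b=robot.snapshot('top')[:,50:400];a=robot.snapshot('scene')[90:290,160:450]
cv2.imwrite('pics/end.png',cv2.resize(a,None,fx=2.7,fy=2.7,interpolation=2))
for c in('top','scene'):
  for d in robot.recognise(c,'jog_knob'): P=w(c,d['xyz']);print(c,d['conf'],P.round(),((P[:2]-C)@u).round(1))
s=robot.sense();print(s['contact_force'],abs(s['qd']).max(),s['t'])"
```

```text
t: 8.67
eef_pos: [563.1, 74.7, 238.5]
orientation: [2.011, 2.395, 0.048]
contact_force: [-0.6, 0.3, 0.4]
grip_width: -0.1
t: 8.92
eef_pos: [562.5, 75.8, 238.3]
orientation: [2.013, 2.395, 0.049]
contact_force: [-0.1, 0.4, 0.2]
grip_width: 0.0
scene 0.45 [537. 254. 150.] -1.2
[-0.46679999  0.2083575   0.27136213] 0.004887766147053689 9.1167
```

View pics/end.png

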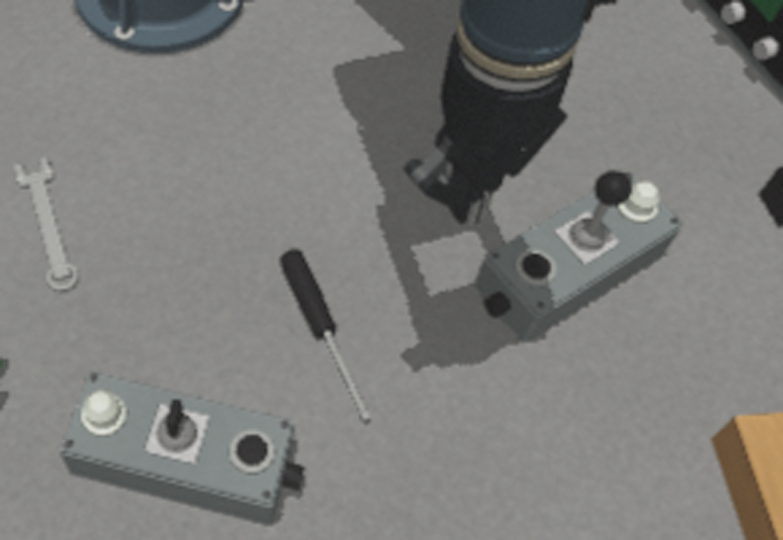

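The picture shows the lever upright again with its ball at (613,188), the toggle at (177,415) untouched and the arm clear of everything.

```bash
python3 -c "
from rig import robot
print(robot.finish_job())"
```

```text
the job is handed in; nothing more can be done
None
```

I pushed the ball-topped jog lever over towards the white dome lamp with the shut fingers and held it there for well over a second. I then drew back so it could spring upright, moved clear, and handed the job in at about t = 9.1 s.

- **While held:** the force along the push was about 4.3 N, which matches the lever being fully over or close to it (about 0.5 rad). The picture showed the knob beside the lamp. Single force readings varied by up to about 1 N, so the tilt is inferred from the force and picture. I never saw the sharp rise in force that would confirm the stop itself.
- **At the end:** the scene camera found the knob within about 1 mm of upright along the tilt direction. The contact force was about 0 and the arm was still and clear of everything. In the picture the toggle on the other station looked upright, and I never went near it.
- **Check that failed:** the network found no knob in the last top picture, so the final upright check rests on the scene camera alone.

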